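# Lock out the chuck run-in stand, clear the key, reset

### The job

The chuck key has been left in the chuck of the run-in stand. Press the red stop button until it latches down, then pull the key out of the chuck and lay it in the two forks of the blue key rest, then swing the clear guard down fully shut over the chuck, and only then twist the stop button clockwise until it pops back out and let go of it. Leave the hammer, the carton, the spare jaw and the bearing ring where they are.

Things in the scene. Friction and masses are not known exactly. Their poses are not given: they have to be found in the camera images.
- stand: green run-in stand, fixed to the bench: plinth 250 x 230 x 30 mm, on it a steel three-jaw chuck, 160 mm in diameter, body from 45 to 103 mm above the bench, jaws up to 138 mm. Origin on the bench under the chuck's axis, z up; -x is its front (towards the robot at yaw 0), +x its rear, where the guard is hinged.
- socket (a point): mouth of the square key socket in the chuck's side, at the front, 74 mm above the bench: 11.5 mm square, 25 mm deep, it runs level into the chuck along the stand's +x. Axes as the stand's.
- key: steel T-handled chuck key, 0.25 to 0.5 kg, at first stuck level 22 mm deep in the socket (it droops up to 6 degrees), T bar level. Origin on the shank's axis, where it is best gripped; +x to the tip, y along the T bar. Shank 16 mm thick from x -44 to 62 mm, square tip 10 mm to x 88 mm; hub 22 mm thick from x -70 mm; T bar 10 mm thick, 164 mm long, at x -57 mm. Centre of mass near x -18 mm.
- key_rest: blue key rest, fixed to the bench: base plate 110 x 70 x 6 mm with two Y-shaped forks 5 mm thick, 64 mm apart (at x -32 and +32 mm). Each fork has a 90 degree V, open upwards, 47 mm wide at the top, whose arms end 69 mm above the bench. Origin on the bench in the middle, z up, x from fork to fork.
- rest_seat (a point): where the key's origin lies when the key lies in the rest: on the shank's axis midway between the forks, 57 mm above the bench. Axes as the rest's: the shank lies along x, and either way round will do. The hub comes against a fork 9.5 mm off-centre.
- guard (a joint): angle of the clear guard's hinge (rad): 0 = fully shut over the chuck (stop), grows as it opens to 1.1. Friction (1.1 N m) holds it wherever it is left. The guard weighs 0.7 kg.
- guard_hinge (a point): midpoint of the guard's hinge axis, at the rear of the stand, 48 mm above the bench; the hinge axis runs along the stand's y; the stand's axes.
- guard_handle (a point): middle of the guard's handle, a bar 12 mm thick, 130 mm long along the stand's y, 45 mm off the front wall of the clear guard (a hood 220 x 210 x 116 mm edged in yellow, open below and behind). It moves on an arc of 278 mm about guard_hinge in the stand's x-z plane; shut, it is 265 mm before the hinge (-x of the stand) and 85 mm above it. Its frame turns with the guard.
- console: grey control box, fixed to the bench, 153 deep x 180 wide x 105 mm high. Its panel slopes 28 degrees from level and faces up and to -x of the box (towards the robot at yaw 0). Origin on the bench under its middle, z up.
- stop_top (a point): centre of the top of the red mushroom stop button in the middle of the sloping panel. z points out of the panel along the button's axis, y across the panel, x up the slope; this frame moves in and out with the button but does not turn. Head 50 mm in diameter, its straight side 8 to 23 mm below this point; the yellow plate round it is 39 mm below this point (33 mm when latched in).
- stop_push (a joint): how far the button is pressed in (m): 0 = out, 0.006 = latched in. An over-centre spring: needs about 10 N at first, snaps over at half travel and stays; a pull of 10 N would also draw it out. Turning it lifts it out.
- stop_turn (a joint): how far the button is turned clockwise, seen from in front of the panel (rad): 0 to 0.95, 0 is a stop. A light spring (0.03 to 0.1 N m) turns it back to 0 when let go. The latched button pops out at about 0.45 to 0.55; the torque then is about 0.15 N m.
- hammer: bystander: black dead-blow hammer lying on the bench, 270 mm long, head 95 x 42 mm. Origin near its middle, under it; x runs to the head.
- carton: bystander: small open cardboard carton, 110 x 90 x 65 mm. Origin under its middle.
- spare_jaw: bystander: stepped steel chuck jaw, 75 x 22 x 44 mm. Origin under its middle.
- bearing: bystander: steel bearing ring, 60 mm in diameter, 16 mm high. Origin under its middle.
There are look-alikes about, which are no part of the job. Several things have the shape of the key; the one meant has the colours described above.

How it is judged:
By the outcome, as a careful person would: the job done as asked, in the order asked, and still so for the second after the job is handed in, with the robot touching nothing.
It also fails if it takes over 72 s, if anything falls off the work surface, if the arm or the gripper's body presses on something with over 40 N, if the wrist force passes 120 N, or if a joint passes its speed limit or range.

### The arm

A 6-joint arm with a two-finger parallel gripper is mounted at the origin on the work surface. World frame = base frame: x ahead of the robot, y to its left, z up, the work surface at z = 0. Lengths are in m, angles in rad, forces in N, time in s.
With the tool pointing down it reaches from about 0.25 to 0.85 m from the base axis. Payload 12.5 kg.
Tool frame: the origin (TCP) lies between the finger pads; the fingertips stand 22 mm ahead of it and the grasp point (between the pads) lies 3 mm ahead of it; z points along the fingers, y is the line along which they close (so a half turn about z gives the same grasp; the last joint's range is limited). The gripper opens to 93 mm and grips with 3 to 60 N. Pads are 15 mm wide; open, the fingers measure 128 mm over their backs; the gripper's body (75 mm by 188 mm) begins 65 mm behind the grasp point.
Start: joints at [1.04, 0.351, 1.652, -0, 1.139, -0.085], TCP at [0.237, 0.496, 0.241] pointing down, gripper open.
Joint ranges: [-2.75, 2.75], [-0.79, 2.1], [0.01, 2.65], [-1.57, 4.71], [0.07, 3.14], [-2.87, 2.87]. Speed limits (rad/s): [2.22, 2.22, 2.79, 3.14, 3.14, 3.14].

### API

Orientations are given as a unit quaternion [x, y, z, w].
In Python, from workcell import robot gives the robot as it stands. Calls block until the motion is done:
- robot.movep(position, orientation): joint-space move of the TCP to a pose.
- robot.servo_line(position, attitude=None, feed=0.15, until_force=None): straight line of the TCP; attitude=None keeps the orientation; feed is the mean speed in m/s. With until_force (N) it stops when the force on the tool has changed by that much, and returns True; else False.
- robot.movej(angles): joint-space move.
- robot.command_gripper(opening, strength=None): finger opening in m; strength is the grip in N (None keeps the last); returns when the fingers have stopped.
- robot.sleep(seconds).
- robot.ik(position, orientation): joint angles nearest the present ones, or None.
- robot.grab_frame(name): name is "side" or "top" or "wrist"; returns a dict with "pixels" (384x512x3 uint8, red, green, blue), "intrinsics" (3x3 intrinsics, pixels), "k1" (the pictures are not rectified: a ray, as slopes to the right and down, at radius r is drawn at 1 + k1 r^2 times it, then the intrinsics apply), "R" (3x3) and "t" (3): a world point X has camera coordinates R X + t. Camera axes: x right, y down, z forward; pixel columns grow to the right and rows downward; lengths in m; the calibration is good to about 2 mm. A picture is of the moment at which its call begins. There is no depth.
A pose or a line that the arm cannot do raises robot.Unreachable and nothing moves.
- robot.job_done(): hands the job in; it is judged then, once.
Readings, each from a call of its own:
- robot.read_clock(): time.
- robot.read_joint_pos(): joint angles.
- robot.read_qd(): joint speeds.
- robot.read_effort(): joint torques, N m.
- robot.read_eef_pos(): TCP position.
- robot.read_tcp_rot(): TCP orientation.
- robot.read_ft_force(): force on the tool from outside, world axes, zero at the start.
- robot.read_ft_torque(): the same for the moment, N m.
- robot.read_gripper_width(): finger opening in m.
- robot.read_gripper_force(): force on a finger pad.
Only numpy, scipy, OpenCV 4.12 (cv2) and the standard library are available. Lean on these libraries where they do the work, as an engineer would, in place of code of your own. Each camera call takes 0.05 s, during which the arm holds its last target. There are 200 camera calls.

## Working session

There is one attempt and no reset: what is moved stays moved. The work goes in short steps, each a Python script; the robot and the scene stay as the last script left them, time stands still between calls to the robot, and variables do not carry over. Pictures are saved under pics/ and viewed, at most 12 in all, crops included, and the job is handed in when it is done.

```bash
ls; mkdir -p pics; cat > h.py <<'E'
import numpy as np, cv2
from workcell import robot
from scipy.spatial.transform import Rotation as Rn
def grab(n, save=None):
    f=robot.grab_frame(n)
    if save: cv2.imwrite('pics/'+save, f['pixels'][:,:,::-1])
    return f
def ray(f,u,v):
    K=np.array(f['intrinsics']);k=f['k1']
    d=np.array([(u-K[0,2])/K[0,0],(v-K[1,2])/K[1,1]]);s=d.copy()
    for _ in range(30): s=d/(1+k*(s@s))
    R=np.array(f['R']);t=np.array(f['t'])
    w=R.T@np.array([s[0],s[1],1]);return -R.T@t, w/np.linalg.norm(w)
def proj(f,X):
    c=np.array(f['R'])@np.array(X)+np.array(f['t']);s=c[:2]/c[2];s=s*(1+f['k1']*(s@s))
    K=np.array(f['intrinsics']);return np.array([K[0,0]*s[0]+K[0,2],K[1,1]*s[1]+K[1,2]])
def onz(f,u,v,z):
    o,d=ray(f,u,v);return o+d*(z-o[2])/d[2]
def tri(*obs):
    A=np.zeros((3,3));b=np.zeros(3);rs=[ray(*o) for o in obs]
    for o,d in rs:
        P=np.eye(3)-np.outer(d,d);A+=P;b+=P@o
    X=np.linalg.solve(A,b)
    return X,[np.linalg.norm((np.eye(3)-np.outer(d,d))@(X-o)) for o,d in rs]
def quat(z,y):
    z=np.array(z,float);z/=np.linalg.norm(z);y=np.array(y,float);y-=z*(y@z);y/=np.linalg.norm(y)
    return Rn.from_matrix(np.c_[np.cross(y,z),y,z]).as_quat()
E
python3 - <<'E'
from h import *
import pickle
t=grab('top','top0.png');s=grab('side','side0.png');w=grab('wrist','w0.png')
pickle.dump((t,s,w),open('f0.pkl','wb'))
for f in(t,s,w):
    R=np.array(f['R']);print(-R.T@np.array(f['t']),R[2],f['k1'],f['intrinsics'][0][0])
a=np.hstack([cv2.imread('pics/top0.png')]);cv2.imwrite('pics/topv.png',cv2.resize(a,(800,600),interpolation=cv2.INTER_CUBIC))
a=cv2.imread('pics/side0.png');cv2.imwrite('pics/sidev.png',cv2.resize(a,(800,600),interpolation=cv2.INTER_CUBIC))
E
```

```text
pics
[ 0.32525427 -0.11295698  1.61737986] [ 0.1330593   0.00787508 -0.99107679] -0.07562836008216846 491.62792357894347
[ 0.12571801 -0.871542    1.01140038] [ 0.32776337  0.60594794 -0.72484362] 0.06074625904194202 446.7602183245662
[0.16875136 0.52936954 0.38319278] [ 0.24297573 -0.11824534 -0.96279844] -0.044682918868004774 331.4893218872931
```

View pics/topv.png

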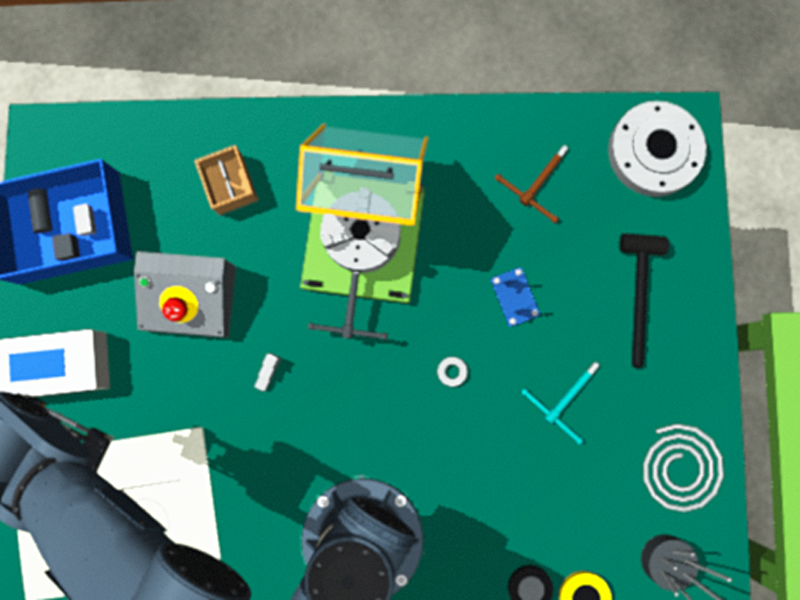

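View pics/sidev.png

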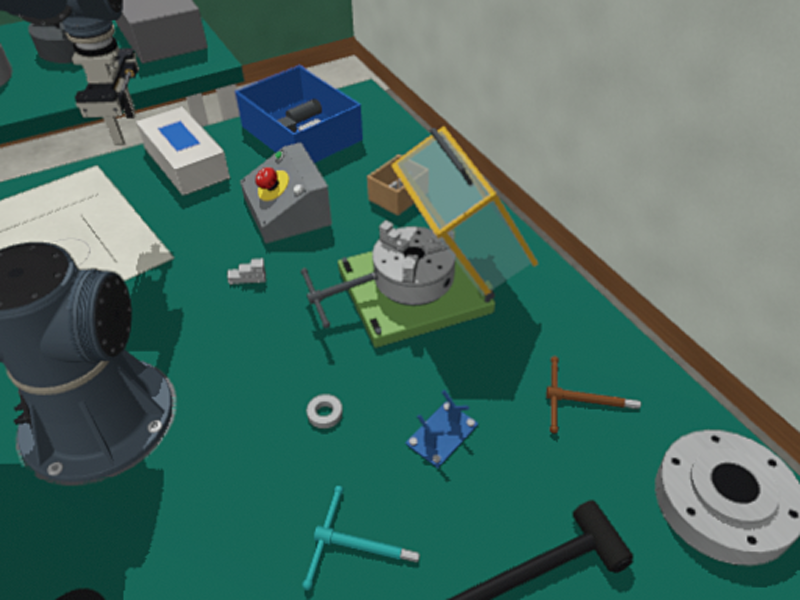

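The keys that could be meant, in top view (800 px) pixels: dark steel in the chuck (353,300), brown at (530,195) and teal at (555,410). The steel one is in the chuck socket and has the described colour. The other bystanders are the hammer (640,300), carton (227,180), spare jaw (267,372) and bearing (452,372). The stop button is at (175,308), the rest at (515,297) and the guard handle at (355,170).

```bash
python3 - <<'E'
from h import *
import pickle
t,s,w=pickle.load(open('f0.pkl','rb'))
def m(f,lo,hi,box):
    h=cv2.cvtColor(f['pixels'],cv2.COLOR_RGB2HSV);k=cv2.inRange(h,lo,hi);o=np.zeros_like(k);a,b,c,d=box;o[c:d,a:b]=k[c:d,a:b];return o
def big(k):
    c=cv2.findContours(k,0,1)[0];return max(c,key=cv2.contourArea)
S=1/1.5625
B={'t':(t,[int(x*S) for x in(130,240,245,345)]),'s':(s,[int(x*S) for x in(235,335,140,245)])}
red={};yel={}
for n,(f,b) in B.items():
    r=m(f,(0,150,60),(8,255,255),b)|m(f,(172,150,60),(179,255,255),b);y=m(f,(20,120,90),(35,255,255),b)
    er=cv2.fitEllipse(big(r));ey=cv2.fitEllipse(cv2.convexHull(big(cv2.morphologyEx(y|r,3,np.ones((3,3)))) if 0 else big(y)))
    print(n,'red',er,'yel',ey);red[n]=er[0];yel[n]=ey[0]
print('red tri',tri((t,*red['t']),(s,*red['s'])));print('yel tri',tri((t,*yel['t']),(s,*yel['s'])))
g=m(t,(30,110,90),(48,255,255),[int(x*S) for x in(295,430,190,310)])
print('plinth',cv2.minAreaRect(big(g)))
R={'t':(t,[int(x*S) for x in(485,545,262,332)]),'s':(s,[int(x*S) for x in(400,485,385,475)])}
for n,(f,b) in R.items():
    k=m(f,(100,120,60),(125,255,255),b);print(n,'rest',cv2.minAreaRect(big(k)))
def crop(n,x0,y0,x1,y1,sz):
    a=cv2.imread(f'pics/{n}0.png')[int(y0*S):int(y1*S),int(x0*S):int(x1*S)];return cv2.resize(a,sz,interpolation=cv2.INTER_CUBIC)
A=np.vstack([np.hstack([crop('top',290,120,440,345,(400,600))]) ])
Bq=np.vstack([crop('side',290,120,550,345,(400,346)),np.hstack([crop('top',480,260,560,335,(200,187)),crop('side',400,380,490,475,(200,187))])])
Bq=cv2.copyMakeBorder(Bq,0,600-Bq.shape[0],0,0,0)
cv2.imwrite('pics/c1.png',np.hstack([A,Bq]))
E
```

```text
t red ((111.14688110351562, 197.69862365722656), (13.508217811584473, 14.284605979919434), 57.77680587768555) yel ((114.1322021484375, 194.24993896484375), (22.27463722229004, 25.691110610961914), 122.89598846435547)
s red ((170.37738037109375, 113.75349426269531), (11.060571670532227, 13.091205596923828), 39.65577697753906) yel ((174.44189453125, 118.34453582763672), (14.679398536682129, 22.962173461914062), 45.969947814941406)
red tri (array([0.46990274, 0.36766039, 0.10036444]), [np.float64(0.0011356391708572556), np.float64(0.0011356391708572749)])
yel tri (array([0.48167422, 0.36556076, 0.07850924]), [np.float64(8.48694781781982e-05), np.float64(8.486947817821098e-05)])
plinth ((210.64454650878906, 161.78440856933594), (29.63185691833496, 48.964324951171875), 7.275004863739014)
t rest ((329.5238952636719, 189.5583953857422), (33.82453918457031, 21.582075119018555), 67.7509765625)
s rest ((281.4945373535156, 273.8950500488281), (32.11030578613281, 44.07734298706055), 41.987213134765625)
```

View pics/c1.png

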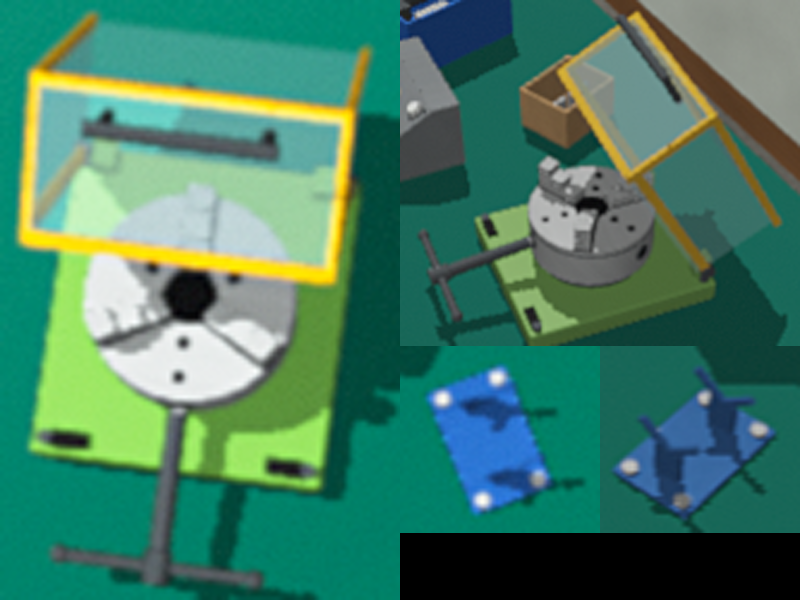

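```bash
cat >> h.py <<'E'
def camtool(w,p,q):
    Rt=Rn.from_quat(q).as_matrix();R=np.array(w['R']);c=-R.T@np.array(w['t'])
    return Rt.T@(c-np.array(p)), Rt.T@R[2]
def lookpose(target,dist,q,cp,cd):
    Rt=Rn.from_quat(q).as_matrix();return np.array(target)-dist*(Rt@cd)-Rt@cp
E
python3 - <<'E'
from h import *
import pickle
t,s,w=pickle.load(open('f0.pkl','rb'))
p=robot.read_eef_pos();q=robot.read_tcp_rot();cp,cd=camtool(w,p,q);print(robot.read_clock(),cp,cd,Rn.from_quat(q).as_matrix().round(2).tolist())
np.save('cam.npy',np.r_[cp,cd])
S=1/1.5625
e=[onz(t,u*S,v*S,.02) for u,v in((137,328),(227,338))];d=e[1]-e[0];print('console yaw',np.degrees(np.arctan2(d[0],-d[1])),np.linalg.norm(d))
print('console rear edge',end=' ');e=[onz(t,u*S,v*S,.105) for u,v in((136,254),(229,258))];d=e[1]-e[0];print(np.degrees(np.arctan2(d[0],-d[1])),np.linalg.norm(d))
hub=tri((t,222.2,212.8),(s,366.6,189.6));T1=tri((t,198.2,208.5),(s,362.5,173.8));T2=tri((t,246.9,215.2),(s,376.2,207.9));en=tri((t,227,174.4),(s,407.5,176.3))
for n,x in zip(('hub','T1','T2','en'),(hub,T1,T2,en)):print(n,x[0].round(4),x[1][0].round(4))
d=en[0]-hub[0];print('key yaw',np.degrees(np.arctan2(d[1],d[0])),np.linalg.norm(d));d=T1[0]-T2[0];print('T yaw',np.degrees(np.arctan2(-d[0],d[1])),np.linalg.norm(d))
print('rest',onz(t,329.5,189.6,.006)); c=onz(t,230.6,146.3,.1);print('chuck',c)
for tgt,yaw in(((.48,.365,.09),-5),((.42,.08,.07),0),((.47,-.2,.03),0)):
  for sg in(1,-1):
    y=np.radians(yaw);qq=quat([0,0,-1],[sg*-np.sin(y),sg*np.cos(y),0])
    P=lookpose(tgt,.3,qq,cp,cd);print(sg,P.round(3),robot.ik(P,qq))
E
```

```text
0.15 [ 0.07597592  0.0004912  -0.1429581 ] [-0.27024632 -0.001077    0.96279061] [[-0.9, 0.43, -0.0], [0.43, 0.9, -0.0], [0.0, -0.0, -1.0]]
console yaw -6.758525307702038 0.19379771478797064
console rear edge -3.307964438080196 0.19083938188265964
hub [ 0.5586 -0.1701  0.2516] 0.2316
T1 [ 0.576  -0.1152  0.2626] 0.2429
T2 [ 0.5456 -0.2329  0.2454] 0.2236
en [ 0.6566 -0.1926  0.2668] 0.2328
key yaw -12.959532714531782 0.10168099279019055
T yaw -14.4977046646363 0.12272805980033753
rest [ 0.49541329 -0.32601356  0.006     ]
chuck [ 0.62647842 -0.00709734  0.1       ]
1 [0.475 0.365 0.236] [ 5.77958018e-01  4.44474987e-01  1.52436473e+00 -4.44089210e-16
  1.17275294e+00 -9.05571846e-01]
-1 [0.485 0.365 0.236] [ 5.67998774e-01  4.58623982e-01  1.50247351e+00 -4.44089210e-16
  1.18049516e+00  2.22606156e+00]
1 [0.415 0.08  0.216] [ 7.98090436e-02  1.48878627e-01  1.98804938e+00 -4.44089210e-16
  1.00466465e+00 -1.49098728e+00]
-1 [0.425 0.08  0.216] [ 7.86983068e-02  1.67640208e-01  1.96515009e+00 -4.44089210e-16
  1.00880235e+00  1.64949463e+00]
1 [ 0.465 -0.2    0.176] [-4.98567685e-01  3.53552450e-01  1.82802712e+00 -4.44089210e-16
  9.60013089e-01 -2.06936401e+00]
-1 [ 0.475 -0.2    0.176] [-4.88489793e-01  3.69013562e-01  1.80465007e+00 -4.44089210e-16
  9.67929019e-01  1.08230653e+00]
```

```bash
python3 - <<'E'
from h import *
import pickle
t,s,w=pickle.load(open('f0.pkl','rb'))
X={}
for n,a,b in(('hub',(222.2,212.8),(199.6,189.6)),('T1',(198.2,208.5),(195.4,173.8)),('T2',(246.9,215.2),(209.2,207.9)),('en',(227,174.4),(240.5,176.3))):
    x=tri((t,*a),(s,*b));X[n]=x[0];print(n,x[0].round(4),x[1][0].round(4))
d=X['en']-X['hub'];print('key yaw',np.degrees(np.arctan2(d[1],d[0])),np.linalg.norm(d));d=X['T1']-X['T2'];print('T yaw',np.degrees(np.arctan2(-d[0],d[1])),np.linalg.norm(d))
c=np.load('cam.npy');cp,cd=c[:3],c[3:]
L=[]
km=(X['hub']+X['en'])/2
for i,(tgt,dist,j) in enumerate((((.48,.365,.09),.28,0),(km,.32,1),((.495,-.326,.03),.28,2))):
    q=quat([0,0,-1],[0,1,0]);P=lookpose(tgt,dist,q,cp,cd);robot.movep(P,q);robot.sleep(.2)
    L.append(grab('wrist',f'l{i}.png'));print(P,robot.read_clock())
pickle.dump(L,open('L.pkl','wb'))
im=[cv2.imread(f'pics/l{i}.png') for i in range(3)]
a=np.vstack([np.hstack([cv2.resize(i,(400,300),interpolation=cv2.INTER_AREA) for i in (im[0],im[1])]),np.hstack([cv2.resize(im[2],(400,300)),np.zeros((300,400,3),np.uint8)])])
cv2.imwrite('pics/looks.png',a)
E
```

```text
hub [0.4201 0.0229 0.0641] 0.0001
T1 [0.4372 0.0995 0.0565] 0.0022
T2 [ 0.4131 -0.0556  0.0623] 0.0015
en [0.5445 0.0055 0.0728] 0.0034
key yaw -7.971974148258346 0.12588928414933348
T yaw -8.844722073979622 0.15701118234616182
[0.48030695 0.36481036 0.21662327] 1.475
[0.47182396 0.01401438 0.23355443] 3.05
[ 0.49530695 -0.32618964  0.15662327] 4.6167
```

View pics/looks.png

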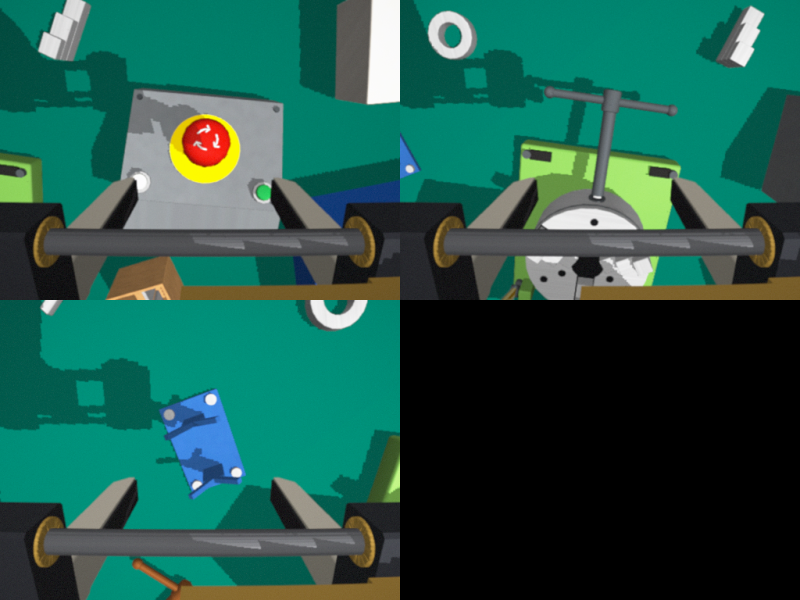

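```bash
python3 - <<'E'
from h import *
import pickle
t,s,w=pickle.load(open('f0.pkl','rb'));L=pickle.load(open('L.pkl','rb'))
c=np.load('cam.npy');cp,cd=c[:3],c[3:]
q=quat([0,0,-1],[0,1,0]);P=lookpose((.495,-.326,.03),.28,q,cp,cd)+[.02,.10,0];robot.movep(P,q);robot.sleep(.2)
L=L[:3]+[grab('wrist','l3.png')];pickle.dump(L,open('L.pkl','wb'));print(robot.read_clock())
def blobs(f,lo,hi,box,n):
    k=cv2.inRange(cv2.cvtColor(f['pixels'],cv2.COLOR_RGB2HSV),lo,hi);a,b,cc,d=box;o=np.zeros_like(k);o[cc:d,a:b]=k[cc:d,a:b]
    c=sorted(cv2.findContours(o,0,1)[0],key=cv2.contourArea)[::-1][:n];return c
# yellow + red in wrist
y=blobs(L[0],(20,120,90),(35,255,255),(200,330,130,260),1)[0];r=blobs(L[0],(0,150,60),(8,255,255),(200,330,130,260),1)[0]
ey=cv2.fitEllipse(cv2.convexHull(y));er=cv2.fitEllipse(cv2.convexHull(r));print('yel',ey,'red',er)
Y=tri((L[0],*ey[0]),(t,114.13,194.25),(s,174.44,118.34));print('Y',Y)
Rr=tri((L[0],*er[0]),(t,111.15,197.70),(s,170.38,113.75));print('Red',Rr)
# panel screws direction
S=1.28;o=[]
for u,v in((139,97),(277,108)): o.append(onz(L[0],u*S,v*S,.045))
d=o[1]-o[0];print('screw yaw',np.degrees(np.arctan2(-d[0],d[1])),np.linalg.norm(d),o)
# T bar & key
for n,a,b,cc in(('hub',(222.2,212.8),(199.6,189.6),(210,100)),('T1',(198.2,208.5),(195.4,173.8),(277,110)),('T2',(246.9,215.2),(209.2,207.9),(148,91)),('en',(227,174.4),(240.5,176.3),(198,197))):
    x=tri((t,*a),(s,*b),(L[1],cc[0]*S,cc[1]*S));print(n,x[0].round(4),np.round(x[1],4), onz(L[1],cc[0]*S,cc[1]*S,.07).round(4))
# rest base
k=blobs(L[2],(100,120,60),(125,255,255),(190,330,100,260),1)[0];print('rest',cv2.minAreaRect(k))
for u,v in((168,114),(210,98),(237,172),(197,186)): print(onz(L[2],u*S,v*S,.008).round(4))
a=cv2.imread('pics/l2.png')[100:260,190:330];b=cv2.imread('pics/l3.png')
U,V=proj(L[3],(.495,-.326,.03)).astype(int);print('c3',U,V);u0=max(0,min(U-70,372));v0=max(0,V-80);print(u0,v0)
b=b[v0:v0+160,u0:u0+140];cv2.imwrite('pics/r.png',np.hstack([cv2.resize(i,(399,456),interpolation=cv2.INTER_CUBIC) for i in(a,b)]))
E
```

```text
5.3583
yel ((261.6018981933594, 190.0312957763672), (87.77947235107422, 90.06828308105469), 100.7592544555664) red ((263.39630126953125, 181.90977478027344), (59.641639709472656, 60.26554489135742), 177.69671630859375)
Y (array([0.48158185, 0.36641386, 0.07751323]), [np.float64(0.0007067691088190249), np.float64(0.0006071196108942656), np.float64(0.00042618856909889207)])
Red (array([0.46938642, 0.36804391, 0.09975126]), [np.float64(0.001263166458589027), np.float64(0.0005350457151778248), np.float64(0.0017892873013286286)])
screw yaw -4.462897290180574 0.16699176845652292 [array([0.42591498, 0.28840485, 0.045     ]), array([0.4389092 , 0.45489029, 0.045     ])]
hub [0.4207 0.0228 0.0641] [0.0006 0.0005 0.0011] [0.4212 0.0224 0.07  ]
T1 [0.4365 0.1024 0.0549] [0.0024 0.0037 0.0041] [0.4327 0.1018 0.07  ]
T2 [ 0.4128 -0.0536  0.0593] [0.0017 0.0025 0.0023] [ 0.4108 -0.0495  0.07  ]
en [0.5449 0.0067 0.0711] [0.0033 0.0037 0.0011] [0.5451 0.0077 0.07  ]
rest ((257.7494812011719, 185.18592834472656), (124.89190673828125, 83.08108520507812), 71.07535552978516)
[ 0.4596 -0.3653  0.008 ]
[ 0.4418 -0.318   0.008 ]
[ 0.5291 -0.285   0.008 ]
[ 0.5473 -0.3331  0.008 ]
c3 141 169
71 89
```

View pics/r.png

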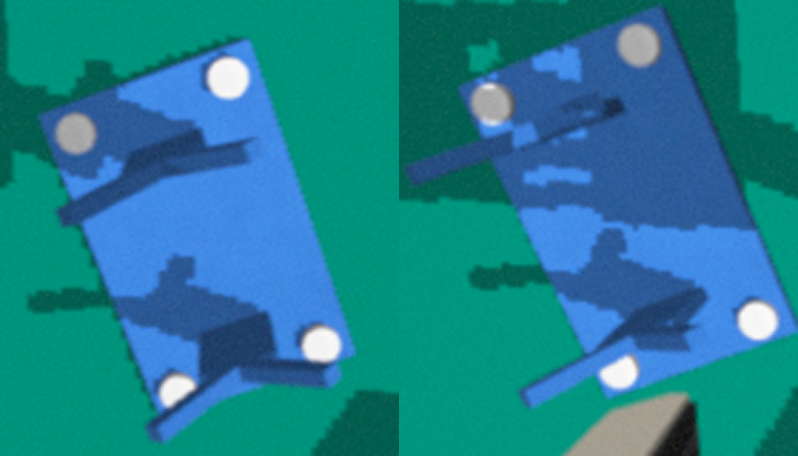

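```bash
python3 - <<'E'
from h import *
import pickle
L=pickle.load(open('L.pkl','rb'))
tips=[((68,215),(14,175)),((253,150),(216,105)),((157,432),(129,397)),((333,375),(301,298))]
for a,b in tips:
    x=tri((L[2],190+a[0]/2.85,100+a[1]/2.85),(L[3],71+b[0]/2.85,89+b[1]/2.85));print('tip',x[0].round(4),x[1][0].round(4))
y=np.radians(-5);n=np.array([-np.sin(.4887)*np.cos(y),-np.sin(.4887)*np.sin(y),np.cos(.4887)])
Y=np.array([.4816,.3664,.0775]);top=Y+.039*n;print('top',top);np.save('btn.npy',np.r_[top,n])
q=quat(-n,[-np.sin(y),np.cos(y),0])
print(robot.ik(top+.06*n,q),robot.ik(top+.06*n,quat(-n,[np.sin(y),-np.cos(y),0])))
p=robot.read_eef_pos();robot.servo_line([.42,p[1],.30],feed=.25)
robot.command_gripper(0.0,20)
robot.movep(top+.07*n,q);print(robot.read_clock())
robot.servo_line(top+.030*n,feed=.12)
hit=robot.servo_line(top+.008*n,feed=.03,until_force=30)
print(hit,robot.read_ft_force(),((np.array(robot.read_eef_pos())-top)@n-.022)*1e3)
robot.sleep(.1);robot.servo_line(top+.09*n,feed=.2)
f=grab('wrist','b1.png');print(robot.read_clock(),robot.read_ft_force())
def E(lo,hi):
    k=cv2.inRange(cv2.cvtColor(f['pixels'],cv2.COLOR_RGB2HSV),lo,hi);c=max(cv2.findContours(k,0,1)[0],key=cv2.contourArea);return cv2.fitEllipse(cv2.convexHull(c))
print(E((0,150,60),(8,255,255)),proj(f,top-.008*n),proj(f,top-.014*n))
E
```

```text
tip [ 0.4733 -0.3589  0.0664] 0.0003
tip [ 0.4583 -0.3112  0.0511] 0.0005
tip [ 0.5335 -0.337   0.0655] 0.0
tip [ 0.5098 -0.2893  0.0698] 0.0051
top [0.46336001 0.36799579 0.11193481]
[ 0.78449412  0.3970789   1.88796048 -0.65355533  0.63236475 -0.20749616] None
9.8333
True [-11.33592597  -2.64427755  16.47051626] -6.3909219348547115
11.5417 [-0.69946105 -0.39816484 -1.02859438]
((261.20574951171875, 196.09967041015625), (60.95242691040039, 62.071746826171875), 170.25888061523438) [260.29404227 203.51893346] [260.30843436 201.18363909]
```

```bash
cat >> h.py <<'E'
YK=np.radians(-8);KX=np.array([np.cos(YK),np.sin(YK),0]);KY=np.array([-np.sin(YK),np.cos(YK),0]);UZ=np.array([0,0,1.])
KO=np.array([.477,.0149,.0685])
YR=np.radians(20.2);RX=np.array([np.cos(YR),np.sin(YR),0]);RY=np.array([-np.sin(YR),np.cos(YR),0]);SEAT=np.array([.495,-.3257,.057])
QR=quat(-UZ,RY)
dr=np.radians(4);KA=np.cos(dr)*KX+np.sin(dr)*UZ;KZ=np.sin(dr)*KX-np.cos(dr)*UZ
QK=quat(KZ,KY)
E
python3 - <<'E'
from h import *
print(robot.ik(SEAT+[0,0,.1],QR))
robot.command_gripper(.06,15)
G=KO-.003*KZ
robot.movep(G-.11*KZ-.02*KX,QK);robot.sleep(.15)
f=grab('wrist','k1.png')
print(robot.read_clock(),robot.read_joint_pos())
for n,x in(('T1',KO-.057*KA+.082*KY),('T2',KO-.057*KA-.082*KY),('hub',KO-.057*KA),('org',KO),('mouth',KO+.066*KA)):
    u=proj(f,x);print(n,u);cv2.circle(f['pixels'],tuple(int(a) for a in u.round()),2,(255,0,0),-1)
cv2.imwrite('pics/k1m.png',f['pixels'][:,:,::-1])
E
```

```text
[-6.60520762e-01  5.21326762e-01  1.61426803e+00 -4.44089210e-16
  1.00599787e+00 -2.58387360e+00]
14.1417 [-0.05701411  0.22052902  2.00256872 -0.00768245  0.8489727  -1.48453004]
T1 [364.12242248 151.50688226]
T2 [154.77090193 151.32595001]
hub [259.41583234 151.23094685]
org [259.4448278  219.97343986]
mouth [259.48058664 290.16166258]
```

View pics/k1m.png

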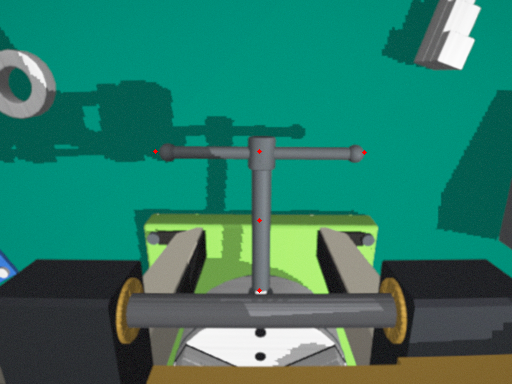

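The view confirms the fit. My projected hub, shank and T ends fall on the key: hub at (261,152), T bar from 157 to 365, as predicted within 2 px. Next I grasp it and pull.

```bash
python3 - <<'E'
from h import *
G=KO-.003*KZ
robot.servo_line(G-.03*KZ,feed=.2)
print(robot.servo_line(G,feed=.08,until_force=12))
robot.command_gripper(0.0,12);print(robot.read_gripper_width(),robot.read_ft_force(),robot.read_clock())
robot.command_gripper(0.0,55);print(robot.read_gripper_width(),robot.read_ft_force(),robot.read_ft_torque())
robot.servo_line(G-.05*KX,feed=.08);print(robot.read_ft_force(),robot.read_gripper_width())
robot.servo_line(G-.05*KX+.1*UZ,feed=.2)
P=SEAT+.003*UZ+.09*UZ
robot.movep(P,QR);robot.sleep(.2)
s=grab('side','s2.png');w=grab('wrist','w2.png');print(robot.read_clock(),robot.read_gripper_width(),robot.read_ft_force(),robot.read_ft_torque())
u,v=proj(s,P).astype(int);a=cv2.imread('pics/s2.png')[max(v-75,0):v+75,max(u-100,0):u+100]
cv2.imwrite('pics/s2v.png',np.hstack([cv2.resize(a,(400,300),interpolation=cv2.INTER_CUBIC),cv2.resize(cv2.imread('pics/w2.png'),(400,300))]))
E
```

```text
False
0.015533519912391311 [-0.01809464  0.35262328 -0.62695452] 16.0
0.014601679237225574 [-0.29765603  0.14441359  1.23805866] [0.16613123 0.08473251 0.01460079]
[-0.19799254  0.41356799 -4.19418071] 0.01454636110914999
19.275 0.014607987845568876 [ 0.45314931  0.26213473 -3.81541685] [ 0.05263533 -0.06791546  0.00622511]
```

View pics/s2v.png

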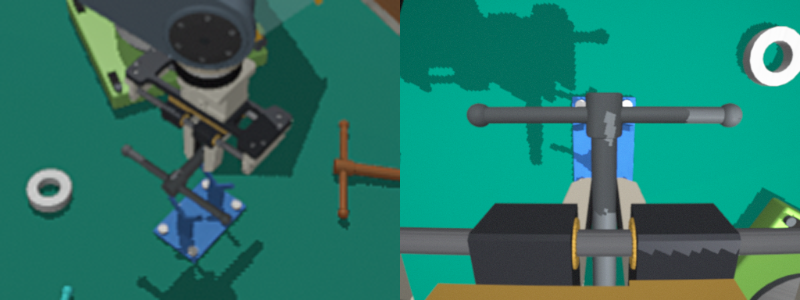

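The key is held square, with the hub at wrist (603,112) centred over the blue base (572–635). I'm lowering it now.

```bash
python3 - <<'E'
from h import *
P=SEAT+.003*UZ
robot.servo_line(P+.02*UZ,feed=.15)
h=robot.servo_line(P-.006*UZ,feed=.03,until_force=5);print(h,robot.read_eef_pos(),robot.read_ft_force(),robot.read_ft_torque())
robot.command_gripper(.022,10);robot.sleep(.1);robot.command_gripper(.045)
print(robot.read_ft_force())
robot.servo_line(P+.13*UZ,feed=.2);robot.sleep(.1)
w=grab('wrist','w3.png');s=grab('side','s3.png');print(robot.read_clock())
for n,d in(('hub',-.057),('tip',.088)): print(n,proj(w,SEAT+d*RX))
u,v=proj(s,SEAT).astype(int);a=cv2.imread('pics/s3.png')[max(v-75,0):v+75,max(u-100,0):u+100]
cv2.imwrite('pics/s3v.png',np.hstack([cv2.resize(a,(400,300),interpolation=cv2.INTER_CUBIC),cv2.resize(cv2.imread('pics/w3.png'),(400,300))]))
E
```

```text
True [ 0.49521568 -0.32564885  0.06406903] [1.01204306 0.52210313 1.78462007] [-0.05151651 -0.18568754  0.08468269]
[ 0.29956955 -0.40041111  0.65069619]
22.55
hub [258.67992121 123.85100603]
tip [259.07170269 282.22897028]
```

View pics/s3v.png

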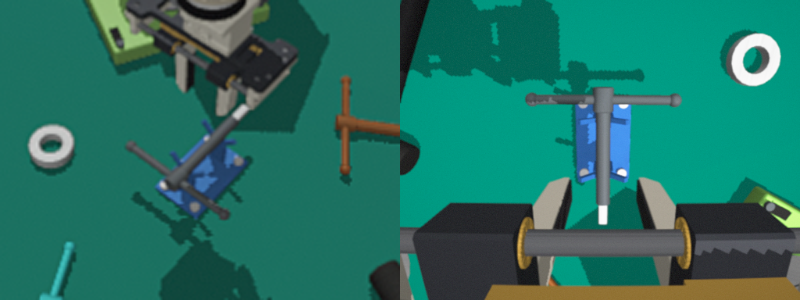

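The key lies in both forks: hub at wrist (260,128) against (259,124) predicted, tip at (260,284) against (259,282). Next is the guard.

```bash
cat >> h.py <<'E'
def hand(H,th,off=.3100): # handle position at guard angle th given hinge H
    a=th+np.arctan2(.085,.265);return H+.278*(-np.cos(a)*KX+np.sin(a)*UZ)
def gq(tilt,sg=1): # tool z: tilt above... angle below horizontal
    return quat(np.cos(tilt)*KX-np.sin(tilt)*UZ, None if 0 else sg*np.cross(KY,np.cos(tilt)*KX-np.sin(tilt)*UZ))
E
python3 - <<'E'
from h import *
import pickle
t,s,w=pickle.load(open('f0.pkl','rb'))
a=tri((t,206.1,106.7),(s,278.6,84.4));b=tri((t,251.7,112.5),(s,300.3,117));print(a,b)
A,B=a[0],b[0];C=(A+B)/2;d=A-B;print(C,np.linalg.norm(d),np.degrees(np.arctan2(-d[0],d[1])))
O=KO*[1,1,0]+(.066+.08)*KX;print('stand',O)
r=C-O;print('in stand',r@KX,r@KY,C[2])
ph=np.arcsin(min(1,(C[2]-.048)/.278));th=ph-np.arctan2(.085,.265);print('theta',th)
H=C+.278*np.cos(ph)*KX;H[2]=.048;print('hinge',H,'stand x',(H-O)@KX)
for sg in(1,-1):
  for th in np.linspace(1.1,0,6):
    X=hand(H,th);row=[]
    for tilt in np.radians([95,90,80,70,60,50,40,30,20,10]):
        q=gq(tilt,sg);R=Rn.from_quat(q).as_matrix();j=robot.ik(X-.003*R[:,2],q);row.append('-' if j is None else '%.1f'%j[5])
    print(sg,round(th,2),X.round(3),row)
E
```

```text
(array([0.69523816, 0.0429391 , 0.3220701 ]), [np.float64(0.002261415288647138), np.float64(0.002261415288647076)]) (array([ 0.68607563, -0.08109355,  0.29441716]), [np.float64(0.0040193668281505775), np.float64(0.0040193668281504015)])
[ 0.69065689 -0.01907722  0.30824363] 0.1274077577783353 -4.224872175167287
stand [ 0.62157914 -0.00541927  0.        ]
in stand 0.07030631582119239 -0.0039112682380593395 0.3082436274299213
theta 0.9010661766717777
hinge [ 0.7874667  -0.03268296  0.048     ] stand x 0.1680675268515205
1 1.1 [ 0.743 -0.027  0.322] ['-', '-', '-', '-', '-', '-', '-', '-', '-0.2', '-0.1']
1 0.88 [ 0.685 -0.018  0.306] ['-', '-', '-', '-', '-', '-', '-2.8', '-0.5', '-0.1', '-0.1']
1 0.66 [ 0.632 -0.011  0.277] ['-', '-', '-', '-', '-', '-', '-2.4', '-0.2', '-0.1', '-0.1']
1 0.44 [ 0.586 -0.004  0.238] ['-', '-', '-', '-', '-', '-', '-0.7', '-0.2', '-0.1', '-0.0']
1 0.22 [0.55  0.001 0.189] ['-', '-', '-', '-', '-', '-2.4', '-0.2', '-0.1', '-0.0', '-0.0']
1 0.0 [0.525 0.004 0.133] ['-', '-', '-', '-', '-2.8', '-0.4', '-0.1', '-0.0', '-0.0', '0.0']
-1 1.1 [ 0.743 -0.027  0.322] ['0.0', '0.0', '0.0', '0.1', '0.1', '0.1', '0.2', '-', '-', '-']
-1 0.88 [ 0.685 -0.018  0.306] ['0.0', '0.0', '0.1', '0.1', '0.1', '0.1', '0.3', '2.7', '-', '-']
-1 0.66 [ 0.632 -0.011  0.277] ['0.0', '0.0', '0.1', '0.1', '0.1', '0.2', '0.7', '-', '-', '-']
-1 0.44 [ 0.586 -0.004  0.238] ['0.0', '0.1', '0.1', '0.1', '0.1', '0.3', '2.4', '-', '-', '-']
-1 0.22 [0.55  0.001 0.189] ['0.1', '0.1', '0.1', '0.1', '0.2', '0.8', '-', '-', '-', '-']
-1 0.0 [0.525 0.004 0.133] ['0.1', '0.1', '0.1', '0.1', '0.3', '2.8', '-', '-', '-', '-']
```

```bash
python3 - <<'E'
from h import *
import pickle
c=np.load('cam.npy');cp,cd=c[:3],c[3:]
q=gq(np.radians(80),-1);C=np.array([.69,-.019,.32])
robot.servo_line([.44,-.25,.38],feed=.3)
W=[]
for i,(dx,dy,dd) in enumerate(((-.10,-.05,.32),(.0,-.05,.32))):
    P=lookpose(C,dd,q,cp,cd)+dx*KX+dy*KY;print(P,robot.ik(P,q) is not None)
    robot.movep(P,q);robot.sleep(.2);W.append(grab('wrist',f'g{i}.png'));print(robot.read_clock(),proj(W[-1],C))
pickle.dump(W,open('W.pkl','wb'))
cv2.imwrite('pics/gv.png',np.hstack([cv2.resize(cv2.imread(f'pics/g{i}.png'),(400,300),interpolation=cv2.INTER_AREA) for i in(0,1)]))
E
```

```text
[ 0.55693703 -0.04018448  0.48260068] True
25.8083 [362.734268   137.76301881]
[ 0.65596383 -0.05410179  0.48260068] True
26.5417 [262.58757182 139.75557315]
```

View pics/gv.png

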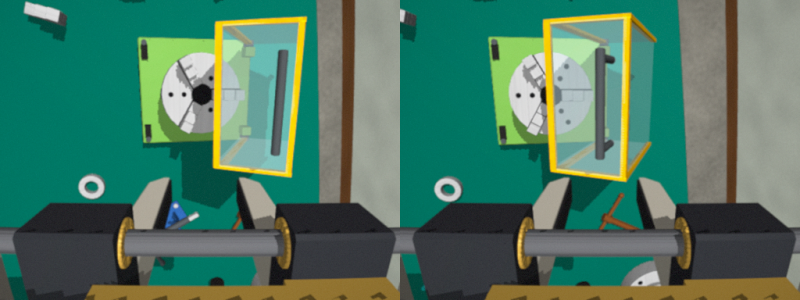

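```bash
python3 - <<'E'
from h import *
import pickle
W=pickle.load(open('W.pkl','rb'));S=1.28;obs=[]
for f,(a,b,c,d) in zip(W,((268,292,45,158),(192,208,45,162))):
    x0,x1,y0,y1=[int(v*S) for v in(a,b,c,d)]
    hv=cv2.cvtColor(f['pixels'],cv2.COLOR_RGB2HSV)[y0:y1,x0:x1];k=((hv[...,2]<95)&(hv[...,1]<100)).astype(np.uint8)
    k=cv2.morphologyEx(k,2,np.ones((3,3)));cn=max(cv2.findContours(k,0,1)[0],key=cv2.contourArea)
    r=cv2.minAreaRect(cn);bp=cv2.boxPoints(r);bp=bp[np.argsort(bp[:,1])];e=[bp[:2].mean(0)+[x0,y0],bp[2:].mean(0)+[x0,y0]];print(r,e);obs.append((np.array(r[0])+[x0,y0],*e))
X=[tri((W[0],*obs[0][i]),(W[1],*obs[1][i])) for i in range(3)]
for x in X:print(x[0].round(4),x[1][0].round(4))
d=X[1][0]-X[2][0];print(np.linalg.norm(d),np.degrees(np.arctan2(-d[0],d[1])))
C=X[0][0];O=KO*[1,1,0]+.146*KX
print('stand frame',(C-O)@KX,(C-O)@KY)
for h,uv in((.103,(201,94)),(.03,(140,39)),(.03,(144,143))):print(onz(W[0],uv[0]*S,uv[1]*S,h).round(4))
E
```

```text
((10.948372840881348, 73.95986938476562), (5.295105457305908, 132.59523010253906), 4.159641742706299) [array([358.75731564,  64.83689022]), array([349.13943005, 197.08285522])]
((6.5, 32.5), (53.0, 3.0), 90.0) [array([251.5,  63. ]), array([251.5, 116. ])]
[0.6712 0.0111 0.3619] 0.0177
[0.6893 0.0489 0.3215] 0.0001
[ 0.642  -0.0085  0.4459] 0.0314
0.14500329545388055 -39.47986102599384
stand frame 0.04688125333794533 0.023252404902347416
[ 0.6221 -0.0052  0.103 ]
[0.5216 0.1206 0.03  ]
[ 0.4858 -0.1008  0.03  ]
```

```bash
python3 - <<'E'
from h import *
import pickle
W=pickle.load(open('W.pkl','rb'));S=1.28
a=tri((W[0],282*S,52*S),(W[1],200*S,50*S));b=tri((W[0],276*S,153*S),(W[1],200*S,157*S));print(a,b)
C=(a[0]+b[0])/2;d=a[0]-b[0];O=np.array([.6218,-.0053,0]);print(C,np.linalg.norm(d),np.degrees(np.arctan2(-d[0],d[1])),(C-O)@KX,(C-O)@KY)
for hx in(.105,.115,.125,.135):
    dx=hx-(C-O)@KX;print(hx,'r',np.hypot(dx,C[2]-.048),'th',np.arctan2(C[2]-.048,dx)-.3103)
E
```

```text
(array([0.69396637, 0.04761616, 0.31636698]), [np.float64(0.00026178591549935406), np.float64(0.0002617859154993423)]) (array([ 0.67497129, -0.07544972,  0.32351726]), [np.float64(7.024362223680422e-05), np.float64(7.024362223682039e-05)])
[ 0.68446883 -0.01391678  0.31994212] 0.12472830432249214 -8.774297059746152 0.06325816874908383 0.00018888995739362472
0.105 r 0.27512705879224025 th 1.1081897811741186
0.115 r 0.27682076349993534 th 1.072475917081131
0.125 r 0.27886299813654997 th 1.0372407125824876
0.135 r 0.281246170382325 th 1.002560157988963
```

```bash
cat > guard.py <<'E'
from h import *
C=np.array([.6845,-.0139,.320]);O=np.array([.6218,-.0053,0]);H=O+.12*KX+.048*UZ
H=H+((C-H)@KY)*KY
q=gq(np.radians(80),-1);z=Rn.from_quat(q).as_matrix()[:,2]
a0=np.arctan2(.272,(H-C)@KX);r0=np.linalg.norm(C-H);print(a0,r0)
robot.command_gripper(.045,10)
robot.movep(C-.003*z-.08*z,q)
print('touch',robot.servo_line(C-.003*z,feed=.12,until_force=8))
robot.command_gripper(0,8);print('w',robot.read_gripper_width(),robot.read_ft_force())
robot.command_gripper(0,25);F0=np.array(robot.read_ft_force());print(F0,robot.read_clock())
dr=0
for i,a in enumerate(np.linspace(a0,.33,13)[1:]):
    fr=(i+1)/12;e=-np.cos(a)*KX+np.sin(a)*UZ
    r=r0+(.278-r0)*fr+dr
    robot.servo_line(H+r*e-.003*z,feed=.1)
    F=np.array(robot.read_ft_force());Fr=F@e;dr+=np.clip(Fr*.00012,-.003,.003)
    tt=np.sin(a)*KX+np.cos(a)*UZ
    print(round(a-.31,2),'Fr %.1f Ft %.1f Fy %.1f dr %.1fmm'%(Fr,F@tt,F@KY,dr*1e3))
    if np.linalg.norm(F)>45: print('STOP');break
print(robot.read_clock(),robot.read_eef_pos())
E
python3 guard.py
```

```text
1.3652366167977725 0.2778495974173722
touch False
w 0.011605813275952608 [ 0.78667279 -0.36531383  1.16915016]
[ 1.09474122 -0.07326956  1.24784597] 28.8833
0.97 Fr 7.2 Ft -3.1 Fy 1.4 dr 0.9mm
0.88 Fr 8.1 Ft -3.7 Fy 2.7 dr 1.8mm
0.8 Fr 5.5 Ft -3.8 Fy 5.7 dr 2.5mm
0.71 Fr 4.9 Ft -5.6 Fy 4.8 dr 3.1mm
0.62 Fr 1.5 Ft -5.0 Fy 4.9 dr 3.2mm
0.54 Fr -1.3 Ft -4.9 Fy 6.4 dr 3.1mm
0.45 Fr 0.7 Ft -5.7 Fy 6.7 dr 3.2mm
0.37 Fr -2.6 Ft -7.0 Fy 6.6 dr 2.9mm
0.28 Fr -1.3 Ft -6.2 Fy 6.5 dr 2.7mm
0.19 Fr -1.7 Ft -6.5 Fy 6.5 dr 2.5mm
0.11 Fr -0.2 Ft -7.0 Fy 6.6 dr 2.5mm
0.02 Fr 0.2 Ft -6.3 Fy 6.9 dr 2.5mm
33.5833 [0.47689366 0.01544713 0.14057068]
```

```bash
python3 - <<'E'
from h import *
q=robot.read_tcp_rot();z=Rn.from_quat(q).as_matrix()[:,2]
p=np.array(robot.read_eef_pos());a=.32;d=-np.sin(a)*KX-np.cos(a)*UZ
h=robot.servo_line(p+.018*d,feed=.03,until_force=25);p2=np.array(robot.read_eef_pos());print(h,p2,(p2-p)@d,robot.read_ft_force())
robot.command_gripper(.03,10);print(robot.read_ft_force())
robot.servo_line(p2-.09*z,feed=.2)
# press from above with closed fingers on the handle
robot.command_gripper(0,10)
h=robot.servo_line(p2+.003*z-.030*z+.012*z,feed=.06,until_force=20);p3=np.array(robot.read_eef_pos());print(h,p3,'tip z',p3[2]-.022,robot.read_ft_force())
robot.servo_line(p3+.15*UZ-.03*KX,feed=.25)
s=grab('side','s4.png');print(robot.read_clock())
cv2.imwrite('pics/s4v.png',cv2.resize(cv2.imread('pics/s4.png')[60:260,130:400],(800,592),interpolation=cv2.INTER_CUBIC))
b,n=np.load('btn.npy')[:3],np.load('btn.npy')[3:]
k=cv2.cvtColor(s['pixels'],cv2.COLOR_RGB2HSV);m=np.zeros(k.shape[:2],np.uint8);m[90:156,150:214]=cv2.inRange(k,(0,150,60),(8,255,255))[90:156,150:214]|cv2.inRange(k,(172,150,60),(179,255,255))[90:156,150:214]
print(cv2.fitEllipse(max(cv2.findContours(m,0,1)[0],key=cv2.contourArea)),proj(s,b),proj(s,b-.006*n))
y=np.radians(-5)
for sg in(1,-1):
  for dy in np.radians([-90,-60,-40,-20,0,20,40,60,80]):
    qq=(Rn.from_quat(quat(-n,[-sg*np.sin(y),sg*np.cos(y),0]))*Rn.from_euler('z',dy)).as_quat()
    j=robot.ik(b-.006*n-.008*n,qq);print(sg,round(np.degrees(dy)),None if j is None else np.round(j,2))
E
```

```text
True [0.47512697 0.0156586  0.13346281] 0.007306637465664093 [ 4.78829171 -0.28809759 -5.75310969]
[-0.82153637 -0.06359584  1.18638079]
True [0.47030979 0.01634093 0.1603913 ] tip z 0.1383912974023805 [-6.31781665  0.30017622 16.51223753]
37.5833
((171.50364685058594, 116.2923583984375), (8.32976245880127, 13.352680206298828), 66.58790588378906) [167.65235848 111.50474755] [168.70821954 112.59317019]
1 -90 [ 0.73  0.54  1.87 -0.77  0.52 -1.68]
1 -60 [ 0.73  0.54  1.87 -0.77  0.52 -1.16]
1 -40 [ 0.73  0.54  1.87 -0.77  0.52 -0.81]
1 -20 [ 0.73  0.54  1.87 -0.77  0.52 -0.46]
1 0 [ 0.73  0.54  1.87 -0.77  0.52 -0.11]
1 20 [ 0.73  0.54  1.87 -0.77  0.52  0.24]
1 40 [ 0.73  0.54  1.87 -0.77  0.52  0.58]
1 60 [ 0.73  0.54  1.87 -0.77  0.52  0.93]
1 80 [ 0.73  0.54  1.87 -0.77  0.52  1.28]
-1 -90 [ 0.73  0.54  1.87 -0.77  0.52  1.46]
-1 -60 [ 0.73  0.54  1.87 -0.77  0.52  1.98]
-1 -40 [ 0.73  0.54  1.87 -0.77  0.52  2.33]
-1 -20 [ 0.73  0.54  1.87 -0.77  0.52  2.68]
-1 0 None
-1 20 None
-1 40 [ 0.73  0.54  1.87 -0.77  0.52 -2.56]
-1 60 [ 0.73  0.54  1.87 -0.77  0.52 -2.21]
-1 80 [ 0.73  0.54  1.87 -0.77  0.52 -1.86]
```

View pics/s4v.png

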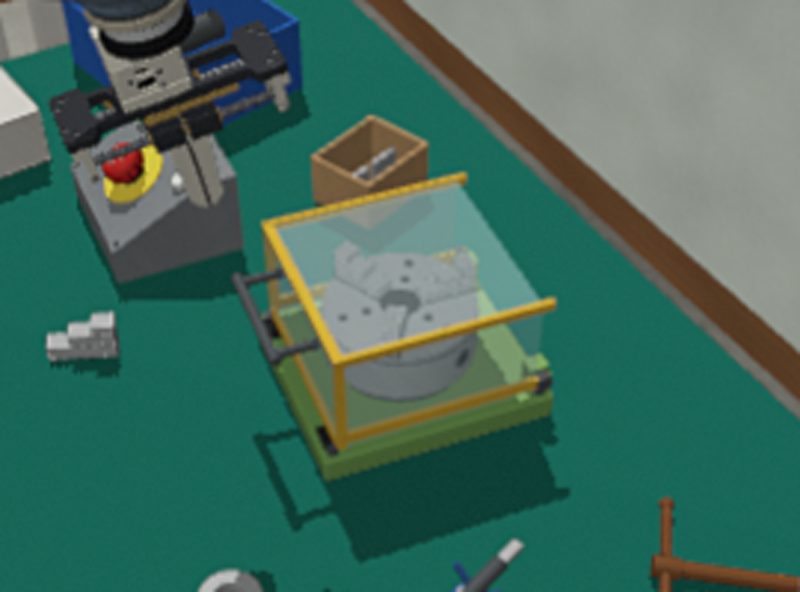

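The guard is fully shut: the handle's top touched at 138 mm against 139 mm expected, and the hood sits on the plinth. The button, at about (122,163) in the crop, has moved in. Now I twist it.

```bash
python3 - <<'E'
from h import *
B=np.load('btn.npy');b,n=B[:3],B[3:];y=np.radians(-5);q0=Rn.from_quat(quat(-n,[-np.sin(y),np.cos(y),0]))
Q=lambda a:(q0*Rn.from_euler('z',a)).as_quat()
a0=-.45;T=b-.0124*n
robot.command_gripper(.072,20)
robot.movep(b+.07*n,Q(a0));print(robot.read_clock())
print('touch',robot.servo_line(T+.01*n,feed=.12,until_force=8),robot.servo_line(T,feed=.03,until_force=6))
robot.command_gripper(0,22);print(robot.read_gripper_width(),robot.read_ft_force(),robot.read_ft_torque())
for da,l in((.2,0),(.4,0),(.55,.001),(.7,.004),(.8,.006)):
    robot.movep(T+l*n,Q(a0+da));F=np.array(robot.read_ft_force());M=np.array(robot.read_ft_torque());print(da,'Fn %.1f Mn %.3f'%(F@n,M@n),np.linalg.norm(F).round(1))
robot.command_gripper(.075,10);robot.sleep(.1)
robot.servo_line(b+.10*n,feed=.2);robot.sleep(.1)
print(robot.read_clock());f=grab('wrist','b2.png')
def E(f,lo,hi):
    k=cv2.inRange(cv2.cvtColor(f['pixels'],cv2.COLOR_RGB2HSV),lo,hi);c=max(cv2.findContours(k,0,1)[0],key=cv2.contourArea);return cv2.fitEllipse(cv2.convexHull(c))
print(E(f,(0,150,60),(8,255,255)))
robot.movep([.36,.30,.36],quat([0,0,-1],[0,1,0]));robot.sleep(.1)
s=grab('side','s5.png');t=grab('top','t5.png');print(robot.read_clock())
for f,bx in((s,(150,214,90,156)),(t,(83,154,157,221))):
    k=cv2.cvtColor(f['pixels'],cv2.COLOR_RGB2HSV);m=cv2.inRange(k,(0,150,60),(8,255,255))|cv2.inRange(k,(172,150,60),(179,255,255));o=np.zeros_like(m);o[bx[2]:bx[3],bx[0]:bx[1]]=m[bx[2]:bx[3],bx[0]:bx[1]]
    print(cv2.fitEllipse(max(cv2.findContours(o,0,1)[0],key=cv2.contourArea)))
c=lambda n,x0,y0,x1,y1,sz:cv2.resize(cv2.imread(f'pics/{n}.png')[y0:y1,x0:x1],sz,interpolation=cv2.INTER_CUBIC)
cv2.imwrite('pics/fin.png',np.vstack([c('s5',0,0,512,384,(800,600))[:600]]))
E
```

```text
40.2
touch False False
0.04949921261800273 [-2.01653824  1.88153692  0.13642862] [0.28740967 0.44055284 0.10895653]
0.2 Fn 4.1 Mn 0.072 5.4
0.4 Fn 13.9 Mn 0.167 14.8
0.55 Fn 13.9 Mn 0.143 15.6
0.7 Fn 2.8 Mn 0.082 4.8
0.8 Fn 0.6 Mn 0.110 4.4
44.8583
((261.8349914550781, 195.19406127929688), (60.14673614501953, 60.773250579833984), 144.50555419921875)
46.1167
((170.37359619140625, 113.6823501586914), (11.121829986572266, 13.193675994873047), 37.33753967285156)
((111.19593048095703, 197.72705078125), (13.382625579833984, 14.28747844696045), 59.12132263183594)
```

View pics/fin.png

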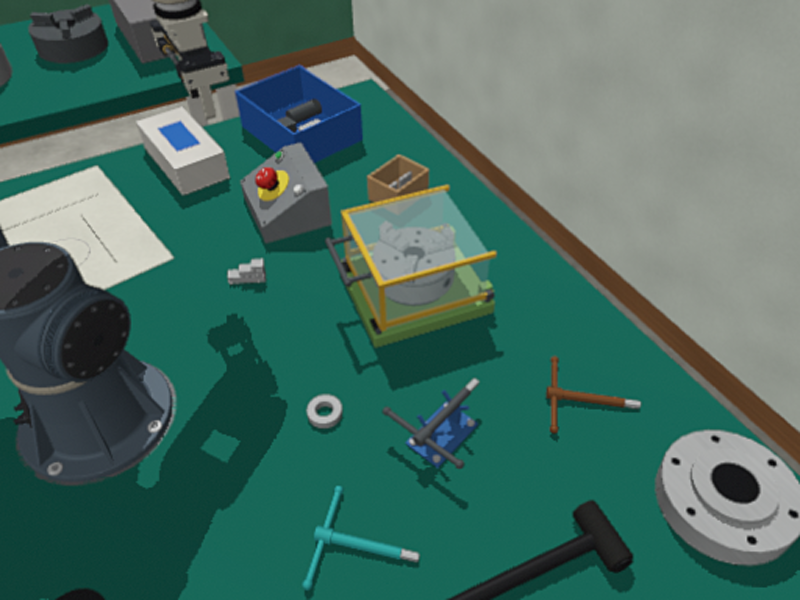

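The picture shows the guard shut at (420,260), the key in both forks at (440,420) and the bystanders unmoved. The button is back at its original pixel in both views: side (170.4,113.7), top (111.2,197.7).

```bash
python3 -c "
from workcell import robot
print(robot.job_done(),robot.read_clock())"
```

```text
the job is handed in; nothing more can be done
the job is handed in; nothing more can be done
```

I handed the job in at about 46 s on the robot's clock: the stop button was pressed in, the key laid in both forks of the blue rest, the guard swung fully shut, then the button twisted until it popped out and let go; the hammer, carton, spare jaw and bearing ring were not moved.

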